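# Put the stacked whetstones on their holders

### The arm

A 6-joint arm with a two-finger parallel gripper is mounted at the origin on the work surface. World frame = base frame: x ahead of the robot, y to its left, z up, the work surface at z = 0. Lengths are in m, angles in rad, forces in N, time in s.
With the tool pointing down it reaches from about 0.15 to 0.775 m from the base axis. Payload 6.1 kg.
Tool frame: the origin (TCP) lies on the mounting face of the last link; the fingertips stand 173 mm ahead of it and the grasp point (between the pads) lies 155 mm ahead of it; z points along the fingers, y is the line along which they close (so a half turn about z gives the same grasp; the last joint's range is limited). The gripper opens to 85 mm and grips with 20 to 120 N. Pads are 22 mm wide; open, the fingers measure 114 mm over their backs; the gripper's body (76 mm by 85 mm) begins 54 mm behind the grasp point. The pads swing forward as they close: fully open they stand 13 mm farther back than shut.
Start: joints at [1.23, 0.126, -0.04, 1.405, 0, 1.571], TCP at [0.175, 0.495, 0.405] pointing down, gripper open.
Joint ranges: [-2.72, 2.72], [-0.95, 1.95], [-1.27, 1.35], [-1.78, 2.02], [-1.46, 1.47], [-3.14, 3.14]. Speed limits (rad/s): [2.39, 2.39, 3.01, 3.14, 3.14, 3.14].

### API

Orientations are given as a 3x3 rotation matrix whose columns are the frame's x, y, z axes.
In Python, from workcell import manip, imaging gives the robot as it stands.
- The arm moves only by the tool carry_out, never from a script. Its argument "steps" is a list of rows, each a list of 6 numbers: the shift along the tool's x, y, z as a fraction of full scale, then the turn, a rotation vector about the tool's x, y, z as a fraction of full scale. A call has 1 to 10 rows; each row shifts and turns the commanded pose from where the row before left it, along the tool's axes as they then stand; what a row does not reach is not made up. Full scale, the value 1, is 0.15 m for a shift and 8 degrees for a turn. A row lasts 1/8 s, in which the tool goes at most 62.5 mm and 10.7 degrees, less where a joint would pass 70% of its speed; a pose out of reach is approached as far as the arm can. A call with a number of a shift or a turn outside -1 to 1 is refused whole. A call with a gripper value outside its range is refused whole. "gripper" is the opening, from -1 (shut) to 1 (fully open), set as the call begins (left out, the last holds). The fingers move at their own pace and stop on an object; "newtons" is the grip in N (left out, the last holds). Time passes only in rows, so rows that do not move let the fingers close. It gives the time, the measured TCP pose, the force, the opening and the grip force at its end, in the units of the state.
- manip.state(): the state, without advancing time (a new reading comes with each control period).
- imaging.snapshot(name): name is "side" or "top" or "wrist"; returns the picture (384x512x3 uint8, blue, green, red); there is no depth.
- imaging.calibration(name): a dict with "fov_y" (degrees; the focal length in pixels is half the picture's height over the tangent of half this angle, whatever the lens; pixels are square), "cx", "cy" (the principal point, pixels), "R" (3x3) and "t" (3): a world point X has camera coordinates R X + t; the wrist camera has in their place "mount" (4x4, takes a point from camera to tool coordinates, whose origin is the TCP and whose axes are the flange's). Camera axes: x right, y down, z forward; pixel columns grow to the right and rows downward; lengths in m; the calibration is good to about 2 mm. A picture is of the moment at which its call begins: read the wrist's pose just before it. calibration takes no time and is no camera call.
- manip.job_done(): hands the job in; it is judged then, once.
The state is a dict: "time_s": time; "q": joint angles; "dq": joint speeds; "effort": joint torques, N m; "tcp_pos": TCP position; "eef_rot": TCP orientation; "force": force on the tool from outside, world axes, zero at the start; "ft_torque": the same for the moment, N m; "width": finger opening in m; "grip_force": force on a finger pad.
Only numpy, scipy, OpenCV 4.12 (cv2) and the standard library are available. Lean on these libraries where they do the work, as an engineer would, in place of code of your own. Each camera call takes 0.05 s, during which the arm holds its last target. There are 200 camera calls.

### The job

Unstack the four whetstones one at a time from the top, putting each on its own wooden holder, the one whose bed is just a little longer than the stone, before you take the next. Set each one down, without dropping it, flat on the board between the two rubber stops, centred and in line with the holder, and leave it there; do not disturb the knife or the bowl.

Things in the scene. Friction and masses are not known exactly. Their poses are not given: they have to be found in the camera images.
- large_stone: large bench whetstone, bottom of the stack, standing flat on the table: a plain natural-stone block 160 long (its x) by 60 wide (its y) by 25 high (z), 0.42 to 0.69 kg. Origin: centre of its underside; z up. Both ends are alike.
- medium_stone: medium whetstone, lying flat on the large one: a plain natural-stone block 130 long (its x) by 46 wide (its y) by 20 high (z), 0.21 to 0.34 kg. Origin: centre of its underside; z up. Both ends are alike.
- small_stone: small whetstone, lying flat on the medium one: a plain natural-stone block 92 long (its x) by 36 wide (its y) by 16 high (z), 0.10 to 0.16 kg. Origin: centre of its underside; z up. Both ends are alike.
- dresser_stone: little dressing stone, on the very top of the stack: a plain natural-stone block 58 long (its x) by 28 wide (its y) by 20 high (z), 0.06 to 0.09 kg. Origin: centre of its underside; z up. Both ends are alike.
- large_holder: large stone's holder, fixed: pale wooden board 208 long (x), 74 wide (y), 14 thick, a black rubber stop 14 long and 10 high (top 24 above the table) across each end. Clear bed between the stops 180 long, 20 more than its stone; long sides open. Origin: centre of the board's underside, on the table; the bed is 14 above it. Both ends alike.
- medium_holder: medium stone's holder, fixed: pale wooden board 178 long (x), 60 wide (y), 14 thick, a black rubber stop 14 long and 10 high (top 24 above the table) across each end. Clear bed between the stops 150 long, 20 more than its stone; long sides open. Origin: centre of the board's underside, on the table; the bed is 14 above it. Both ends alike.
- small_holder: small stone's holder, fixed: pale wooden board 140 long (x), 50 wide (y), 14 thick, a black rubber stop 14 long and 10 high (top 24 above the table) across each end. Clear bed between the stops 112 long, 20 more than its stone; long sides open. Origin: centre of the board's underside, on the table; the bed is 14 above it. Both ends alike.
- dresser_holder: dressing stone's holder, fixed: pale wooden board 106 long (x), 42 wide (y), 14 thick, a black rubber stop 14 long and 10 high (top 24 above the table) across each end. Clear bed between the stops 78 long, 20 more than its stone; long sides open. Origin: centre of the board's underside, on the table; the bed is 14 above it. Both ends alike.
- knife: bystander: a kitchen knife lying loose on the table beyond the holders, about 320 long (its y), 45 wide and 21 high, pale handle to its -y. Origin: underside, near the middle of its length.
- bowl: bystander: an empty steel bowl standing loose on the table, 90 across the rim, 45 high. Origin: centre of its underside.

How it is judged:
By the outcome, as a careful person would: the job done as asked, in the order asked, and still so for the second after the job is handed in, with the robot touching nothing.
It also fails if it takes over 102 s, if anything falls off the work surface, if the arm or the gripper's body presses on something with over 40 N, if the wrist force passes 120 N, or if a joint passes its speed limit or range.

## Working session

There is one attempt and no reset: what is moved stays moved. The work goes in short steps, Python scripts to look and compute and a tool call to move; the robot and the scene stay as the last step left them, time stands still between calls to the robot, and variables do not carry over. Pictures are saved under pics/ and viewed, at most 16 in all, crops included, and the job is handed in when it is done.

Besides the shell and the picture viewer there is one more tool, called after ">>>" as name(argument=value, ...), one argument or row to a line, values as JSON. carry_out: Moves the arm, as the interface text tells. Shift numbers are shares of 0.15 m and turn numbers shares of 8 degrees, none past 1 either way. Its arguments: {"type":"object","properties":{"steps":{"type":"array"},"gripper":{"type":"number"},"newtons":{"type":"number"}},"required":["steps"]}

```bash
mkdir -p pics; ls; python3 - <<'E'
from workcell import manip, imaging
import cv2, numpy as np
s=manip.state(); print(s)
for n in("top","side","wrist"):
    c=imaging.calibration(n); print(n,c)
for n in("top","side","wrist"):
    cv2.imwrite(f"pics/{n}0.png",imaging.snapshot(n))
E
```

```text
pics
{'time_s': 0.0, 'q': array([ 1.23000534e+00,  1.26394852e-01, -4.06215121e-02,  1.40540134e+00,
       -2.83112016e-05,  1.57077286e+00]), 'dq': array([-0.00173052, -0.00116049, -0.00087429, -0.00149432, -0.00078823,
       -0.00174702]), 'effort': array([ 1.48181429e-03, -4.35910606e+01,  3.52926743e+01,  1.73099939e-02,
       -1.33345716e-05, -1.60961395e-05]), 'tcp_pos': array([0.17543122, 0.49468175, 0.40391427]), 'eef_rot': array([[-9.42498444e-01,  3.34210139e-01, -5.15232376e-04],
       [ 3.34210535e-01,  9.42497190e-01, -1.53759006e-03],
       [-2.82731206e-05, -1.62137233e-03, -9.99998685e-01]]), 'force': array([ 0.22075019,  0.1296482 , -0.4174148 ]), 'ft_torque': array([ 0.0193828 , -0.01600849, -0.03109702]), 'grip_force': 0.0, 'width': 0.08551815453289834}
top {'fov_y': 46.13346324034718, 'cx': 254.78013158536763, 'cy': 192.54907476318894, 'R': array([[-0.02121552, -0.99950264, -0.02333203],
       [-0.9832384 ,  0.02508593, -0.18059056],
       [ 0.18108604,  0.01910963, -0.98328158]]), 't': array([0.03278318, 0.60072524, 1.20232194])}
side {'fov_y': 48.15606721214759, 'cx': 262.61814013354075, 'cy': 187.94339112174757, 'R': array([[-0.98072107, -0.19467892, -0.01692041],
       [-0.14141703,  0.7668231 , -0.6260859 ],
       [ 0.13486068, -0.6116228 , -0.77957049]]), 't': array([0.61218064, 0.13578753, 1.31369514])}
wrist {'fov_y': 66.78796275473668, 'cx': 257.51304908700877, 'cy': 195.57792544354297, 'mount': array([[ 9.75793359e-04, -9.64888077e-01, -2.62659563e-01,
         6.57907395e-02],
       [ 9.99998488e-01,  1.31957002e-03, -1.13243732e-03,
        -1.17180364e-03],
       [ 1.43927296e-03, -2.62658061e-01,  9.64887906e-01,
         3.08335891e-02],
       [ 0.00000000e+00,  0.00000000e+00,  0.00000000e+00,
         1.00000000e+00]])}
```

View pics/top0.png

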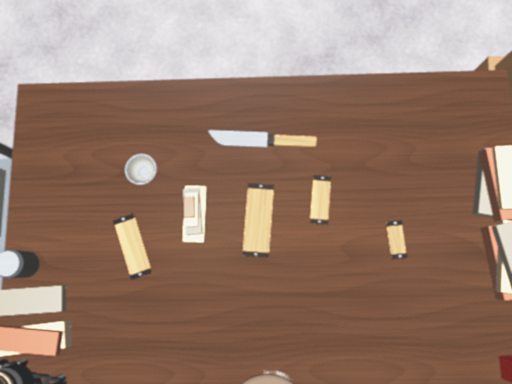

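View pics/side0.png

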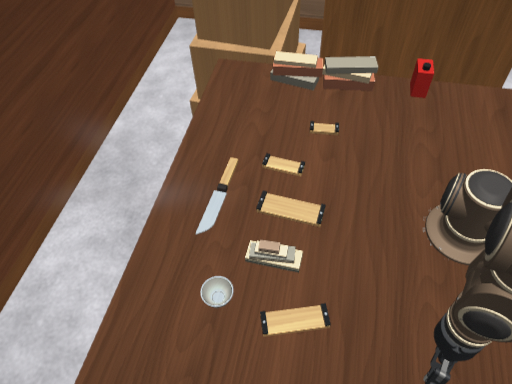

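View pics/wrist0.png

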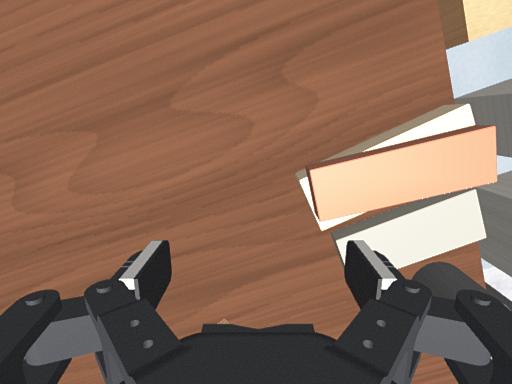

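The top view shows the bowl at (141,169) and the stack at (195,213). The holders are large (258,220), medium (132,246), small (320,200) and dresser (397,240). The knife lies at about (262,139). The side view matches this. The wrist is over the books and sees nothing useful yet.

```bash
cat > h.py <<'E'
from workcell import manip, imaging
import cv2, numpy as np
def cam(n,s=None):
    c=imaging.calibration(n); f=192/np.tan(np.radians(c["fov_y"]/2))
    if n=="wrist":
        s=s or manip.state(); M=c["mount"]; R=s["eef_rot"]
        Rc=R@M[:3,:3]; o=R@M[:3,3]+s["tcp_pos"]
    else: Rc=c["R"].T; o=-Rc@c["t"]
    return f,c["cx"],c["cy"],Rc,o
def plane(C,px,z):
    f,cx,cy,Rc,o=C; p=np.atleast_2d(px).astype(float)
    d=np.c_[(p[:,0]-cx)/f,(p[:,1]-cy)/f,np.ones(len(p))]@Rc.T
    return (o+d*((z-o[2])/d[:,2])[:,None])[:,:2]
def proj(C,X):
    f,cx,cy,Rc,o=C; p=(np.atleast_2d(X)-o)@Rc
    return p[:,:2]/p[:,2:]*f+[cx,cy]
def rect(C,cnt,z):
    """min-area rectangle of a contour on plane z: centre, (long,short) mm, long-axis angle deg in (-90,90]"""
    P=plane(C,cnt.reshape(-1,2),z)
    (c,(w,h),a)=cv2.minAreaRect((P*1000).astype(np.float32))
    if w<h: a+=90; w,h=h,w
    a=(a+90)%180-90
    return np.array(c)/1000,(w,h),a
def go(x,y,yaw,z=None):
    """offsets from the measured pose to TCP (x,y,z), tool-x heading yaw deg, in move units"""
    s=manip.state(); R=s["eef_rot"]; p=s["tcp_pos"]
    d=R.T@(np.array([x,y,p[2] if z is None else z])-p)/0.15
    cur=np.degrees(np.arctan2(R[1,0],R[0,0])); dy=(yaw-cur+90)%180-90
    print("tcp",p.round(4),"yaw",cur.round(2),"tilt",np.degrees(R[:2,2]).round(2),"shift units",d.round(4),"turn z units",round(-dy/8,3))
E
python3 - <<'E'
from h import *
C=cam("top"); im=cv2.imread("pics/top0.png"); hsv=cv2.cvtColor(im,cv2.COLOR_BGR2HSV)
for u,v in((258,220),(132,246),(190,205),(190,225),(200,238),(186,195),(300,300)): print((u,v),hsv[v,u])
m=cv2.inRange(hsv,(10,60,150),(35,255,255))
for c in cv2.findContours(m,0,1)[0]:
    if cv2.contourArea(c)>80: print(cv2.boundingRect(c),*rect(C,c,.014))
m=cv2.inRange(hsv,(0,0,140),(180,80,255)); m[:,:170]=0
for c in cv2.findContours(m,0,1)[0]:
    if cv2.contourArea(c)>200 and cv2.boundingRect(c)[1]>100: print("white",cv2.boundingRect(c),*rect(C,c,.025))
print(cam("wrist")[4])
cv2.imwrite("pics/stk.png",cv2.resize(im[170:260,160:230],None,fx=6,fy=6,interpolation=2))
E
```

```text
(258, 220) [ 20  87 235]
(132, 246) [ 21  82 239]
(190, 205) [ 17  49 232]
(190, 225) [ 26  15 248]
(200, 238) [ 27  11 247]
(186, 195) [ 25  19 248]
(300, 300) [ 11 116 125]
(244, 375, 48, 9) [ 0.10077797 -0.00355218] (125.56301879882812, 20.236534118652344) 89.08020782470703
(0, 328, 58, 29) [0.20763118 0.65277856] (160.51119995117188, 73.81829833984375) 88.93191528320312
(22, 321, 44, 28) [0.24574658 0.59701904] (135.89894104003906, 64.13019561767578) 62.749568939208984
(386, 225, 21, 30) [ 0.46582364 -0.37417053] (81.00471496582031, 48.48754119873047) 3.8969171047210693
(114, 218, 37, 57) [0.46369067 0.37135703] (152.65234375, 66.94570922851562) 17.95174217224121
(242, 188, 33, 65) [0.53066272 0.01223866] (183.07896423339844, 81.33811950683594) -5.703208923339844
(309, 180, 23, 40) [ 0.58435559 -0.16668036] (114.66410827636719, 57.06858825683594) -7.419166564941406
(494, 144, 18, 79) [ 0.62132562 -0.68833392] (230.52552795410156, 48.41120147705078) -7.0037689208984375
(274, 134, 44, 13) [ 0.76218524 -0.10298579] (126.62663269042969, 35.63370895385742) 85.9651870727539
(488, 56, 1
[... 185 characters left out ...]
020782470703
white (500, 262, 12, 32) [ 0.35425208 -0.65918573] (81.64724731445312, 29.385190963745117) -6.7598876953125
white (496, 219, 16, 54) [ 0.44272583 -0.66428033] (144.7071533203125, 41.03207015991211) -7.003776550292969
white (182, 185, 25, 58) [0.55174725 0.19368689] (164.5381317138672, 69.10292053222656) -0.09325408935546875
white (478, 172, 15, 44) [ 0.58846265 -0.63034857] (122.03165435791016, 38.65739822387695) -6.582527160644531
white (494, 145, 18, 64) [ 0.63695966 -0.68463556] (185.68504333496094, 47.99435043334961) -7.003410339355469
white (208, 129, 60, 19) [0.76998364 0.0668149 ] (175.40316772460938, 50.04340362548828) 86.04771423339844
[0.11303433 0.51557223 0.37326934]
```

View pics/stk.png

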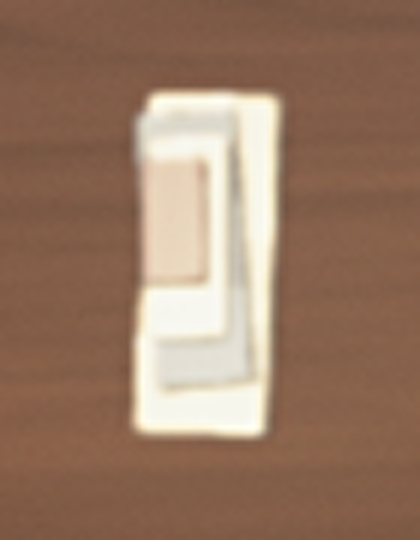

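The stack crop shows the large stone in cream, the grey medium one, the cream small one and the pink dresser. They are shifted and slightly turned relative to each other. I'll move over the stack for a close wrist look.

>>> carry_out(
  steps=[
    [0,0,0,0,0,-0.8],
    [0,0,0,0,0,-0.8],
    [0,0,0,0,0,-0.84],
    [-0.25,-0.2,0,0,0,0],
    [-0.25,-0.2,0,0,0,0],
    [-0.25,-0.2,0,0,0,0],
    [-0.25,-0.2,0,0,0,0],
    [-0.25,-0.2,0,0,0,0],
    [-0.25,-0.2,0,0,0,0],
    [-0.25,-0.2,0,0,0,0],
  ],
)

```text
time_s: 1.4
tcp_pos: [0.439, 0.2836, 0.4045]
eef_rot: [[-1.0, 0.0, -0.0], [0.0, 1.0, -0.0], [0.0, -0.0, -1.0]]
force: [-0.1, 0.5, 0.0]
width: 0.0856
grip_force: 0.0
```

>>> carry_out(
  steps=[
    [-0.25,-0.2,0,0,0,0],
    [-0.25,-0.2,0,0,0,0],
    [-0.25,-0.23,0,0,0,0],
    [0,0,0,0,0,0],
  ],
)

```text
time_s: 1.9
tcp_pos: [0.5524, 0.1881, 0.4035]
eef_rot: [[-1.0, 0.004, -0.001], [0.004, 1.0, -0.001], [0.001, -0.001, -1.0]]
force: [-0.9, 0.0, 0.4]
width: 0.0854
grip_force: 0.0
```

```bash
cat > shot.py <<'E'
import sys; from h import *
s=manip.state(); im=imaging.snapshot("wrist"); n=sys.argv[1]
cv2.imwrite(f"pics/{n}.png",im); np.save(f"pics/{n}.npy",{k:s[k] for k in("tcp_pos","eef_rot")},allow_pickle=True)
print(s["time_s"],s["tcp_pos"].round(4),s["eef_rot"].round(3).tolist())
E
python3 shot.py w1
```

```text
1.9 [0.5524 0.1881 0.4035] [[-1.0, 0.004, -0.001], [0.004, 1.0, -0.001], [0.001, -0.001, -1.0]]
```

View pics/w1.png

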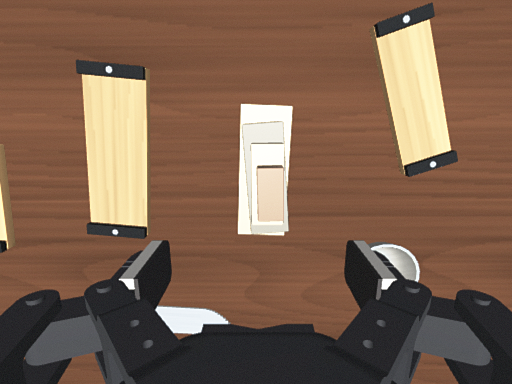

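The wrist view shows the dresser (pink) at (270,194) and the full stack from (238,104) to (292,235). The large holder is at (115,150) with screws at (109,70) and (115,232). The medium holder is at (415,90) with screws at (407,19) and (433,164). The bowl is at (390,265).

```bash
cat > meas.py <<'E'
from h import *
def load(n): return cv2.imread(f"pics/{n}.png"), cam("wrist",np.load(f"pics/{n}.npy",allow_pickle=True).item())
def dots(im,C,guess):
    P=[]
    for u,v in guess:
        w=im[v-6:v+7,u-6:u+7].astype(float).min(2); w=np.clip(w-110,0,None)
        yy,xx=np.mgrid[v-6:v+7,u-6:u+7]; P.append(((xx*w).sum()/w.sum(),(yy*w).sum()/w.sum()))
    X=plane(C,P,.024); d=X[1]-X[0]
    print("dots",np.round(P,1).tolist(),"centre",X.mean(0).round(4),"len",np.linalg.norm(d).round(4),"ang",(((np.degrees(np.arctan2(d[1],d[0]))+90)%180)-90).round(2))
def blob(im,C,lo,hi,box,z,show=True):
    hsv=cv2.cvtColor(im,cv2.COLOR_BGR2HSV); m=cv2.inRange(hsv,lo,hi); k=np.zeros_like(m)
    x0,y0,x1,y1=box; k[y0:y1,x0:x1]=m[y0:y1,x0:x1]; k=cv2.morphologyEx(k,cv2.MORPH_OPEN,np.ones((3,3)))
    c=max(cv2.findContours(k,0,1)[0],key=cv2.contourArea); r=rect(C,c,z)
    print("blob",cv2.boundingRect(c),r[0].round(4),np.round(r[1],1),round(r[2],2)); return r
E
python3 - <<'E'
from meas import *
im,C=load("w1"); hsv=cv2.cvtColor(im,cv2.COLOR_BGR2HSV)
for u,v in((270,194),(270,155),(250,140),(280,115),(245,200),(260,218),(254,190)): print((u,v),hsv[v,u])
dots(im,C,((109,70),(115,232))); dots(im,C,((407,19),(433,164)))
blob(im,C,(0,50,180),(16,110,255),(230,90,300,250),.081)
blob(im,C,(0,0,120),(180,50,255),(230,90,300,250),.025)
blob(im,C,(10,60,120),(35,255,255),(70,50,160,245),.014)
blob(im,C,(10,60,120),(35,255,255),(360,0,470,180),.014)
cv2.imwrite("pics/w1c.png",cv2.resize(im[95:245,225:305],None,fx=4,fy=4,interpolation=2))
E
```

```text
(270, 194) [ 17  49 240]
(270, 155) [ 30   4 255]
(250, 140) [ 25  12 240]
(280, 115) [ 24   5 255]
(245, 200) [ 25  12 255]
(260, 218) [ 16  52 235]
(254, 190) [ 26   7 255]
dots [[108.4, 69.0], [114.7, 231.6]] centre [0.5311 0.0115] len 0.1943 ang -5.43
dots [[406.1, 18.7], [432.6, 163.9]] centre [0.4638 0.3708] len 0.1641 ang 18.48
blob (269, 218, 3, 3) [0.5909 0.1993] [2.3 2.1] 0.39
blob (238, 104, 54, 131) [0.5518 0.1943] [158.8  63.9] -1.2
blob (70, 69, 90, 169) [0.5367 0.0094] [226.  108.8] -9.75
blob (376, 10, 94, 170) [0.4771 0.3837] [192.5 101.9] 10.52
```

View pics/w1c.png

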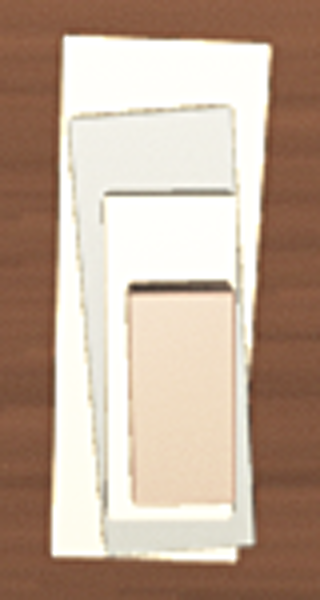

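The crop shows the dresser's top face as the pink rectangle from (258,167) to (284,221) in full-image pixels. Its sides sit near the small stone's right edge. The screw dots give holder lengths within 0.3 mm of the given values.

```bash
python3 - <<'E'
from meas import *
im,C=load("w1")
r=blob(im,C,(8,32,185),(24,80,255),(252,160,290,228),.081)
go(*r[0],r[2]+180)
# rough others: corners of small & medium from crop (TL,TR,BR,BL)
for z,q in((.061,((105,193),(236,192),(235,520),(107,520))),(.045,((70,117),(232,106),(255,543),(104,553))),(.025,((63,36),(271,44),(237,561),(52,555)))):
    P=plane(C,np.array(q)/4+[225,95],z); d=P[2]+P[3]-P[0]-P[1]
    print(z,P.mean(0).round(4),np.linalg.norm(d)/2,np.degrees(np.arctan2(d[1],d[0])).round(2))
E
```

```text
blob (256, 168, 28, 54) [0.5645 0.1988] [57.1 27.6] 1.0
tcp [0.5513 0.1891 0.4038] yaw 179.83 tilt [-0.08 -0.02] shift units [-0.0878  0.0648 -0.0001] turn z units -0.146
0.061 [0.5592 0.1973] 0.0921987378692769 0.41
0.045 [0.5565 0.1963] 0.12809094855320086 3.92
0.025 [0.5526 0.1936] 0.15890443121383566 -2.33
```

>>> carry_out(
  steps=[
    [-0.088,0.065,0.2,0,0,-0.146],
    [0,0,0.25,0,0,0],
    [0,0,0.25,0,0,0],
    [0,0,0.2,0,0,0],
    [0,0,0,0,0,0],
    [0,0,0,0,0,0],
  ],
)

```text
time_s: 2.7
tcp_pos: [0.5635, 0.2007, 0.2711]
eef_rot: [[-1.0, -0.021, 0.001], [-0.021, 1.0, 0.001], [-0.001, 0.001, -1.0]]
force: [0.1, 0.7, 0.2]
width: 0.0855
grip_force: 0.0
```

```bash
python3 -c "
from h import *
go(.5645,.1988,181,.237)"
```

```text
tcp [0.5635 0.2007 0.2711] yaw -178.78 tilt [0.07 0.03] shift units [-0.0063 -0.013   0.2274] turn z units 0.027
```

>>> carry_out(
  steps=[
    [-0.006,-0.01,0.12,0,0,0],
    [0,0,0.107,0,0,0],
    [0,0,0,0,0,0],
    [0,0,0,0,0,0],
  ],
)

```text
time_s: 3.2
tcp_pos: [0.5646, 0.1985, 0.2356]
eef_rot: [[-1.0, -0.02, -0.0], [-0.02, 1.0, -0.0], [0.0, -0.0, -1.0]]
force: [0.6, -0.6, 0.0]
width: 0.085
grip_force: 0.0
```

>>> carry_out(
  steps=[
    [0,0,0,0,0,0],
    [0,0,0,0,0,0],
    [0,0,0,0,0,0],
    [0,0,0,0,0,0],
    [0,0,0,0,0,0],
    [0,0,0,0,0,0],
    [0,0,0,0,0,0],
  ],
  gripper=-1,
  newtons=30,
)

```text
time_s: 4.08
tcp_pos: [0.5647, 0.1986, 0.2361]
eef_rot: [[-1.0, -0.02, 0.001], [-0.02, 1.0, 0.0], [-0.001, 0.0, -1.0]]
force: [0.6, 0.1, 4.4]
width: 0.0275
grip_force: 30.2
```

>>> carry_out(
  steps=[
    [0,0,-0.06,0,0,0],
    [0,0,-0.14,0,0,0],
    [0,0,-0.3,0,0,0],
    [0,0,-0.3,0,0,0],
    [0,0,-0.2,0,0,0],
    [0.02,-0.13,-0.1,0,0,0],
    [0.05,-0.26,0,0,0,0],
    [0.06,-0.38,0,0,0,0],
    [0.06,-0.38,0,0,0,0],
    [0.06,-0.38,0,0,0,0],
  ],
)

```text
time_s: 5.32
tcp_pos: [0.5305, -0.0341, 0.3998]
eef_rot: [[-1.0, -0.02, -0.002], [-0.02, 1.0, -0.0], [0.002, -0.0, -1.0]]
force: [1.7, 0.2, -0.7]
width: 0.0273
grip_force: 29.7
```

>>> carry_out(
  steps=[
    [0.06,-0.38,0,0,0,0],
    [0.06,-0.38,0,0,0,0],
    [0.06,-0.38,0,0,0,0],
    [0.06,-0.38,0,0,0,0],
    [0.06,-0.35,0,0,0,0],
    [0.06,-0.27,0,0,0,0],
    [0.053,-0.14,0,0,0,0],
    [0,0,0,0,0,0],
    [0,0,0,0,0,0],
  ],
)

```text
time_s: 6.45
tcp_pos: [0.4766, -0.3742, 0.4005]
eef_rot: [[-1.0, -0.021, -0.0], [-0.021, 1.0, 0.001], [0.0, 0.001, -1.0]]
force: [-0.3, -0.1, -1.0]
width: 0.0273
grip_force: 29.8
```

```bash
python3 shot.py w2
```

```text
6.45 [ 0.4766 -0.3742  0.4005] [[-1.0, -0.021, -0.0], [-0.021, 1.0, 0.001], [0.0, 0.001, -1.0]]
```

View pics/w2.png

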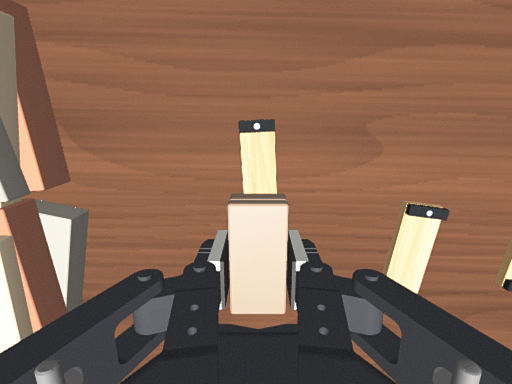

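The dresser is held at (258,255) and its own holder's near stop is at (257,126). The far end is hidden, so I'll back off 60 mm.

>>> carry_out(
  steps=[
    [-0.2,0,0,0,0,0],
    [-0.2,0,0,0,0,0],
    [0,0,0,0,0,0],
    [0,0,0,0,0,0],
  ],
)

```text
time_s: 7.0
tcp_pos: [0.5368, -0.3727, 0.4006]
eef_rot: [[-1.0, -0.022, -0.001], [-0.022, 1.0, 0.0], [0.001, 0.0, -1.0]]
force: [-0.8, -0.6, -0.5]
width: 0.0274
grip_force: 29.8
```

```bash
python3 shot.py w3; python3 - <<'E'
from meas import *
im,C=load("w3")
g=proj(C,[[.42,-.374,.024],[.512,-.374,.024]]); print(g)
# find white dots: bright small blobs inside dark
hsv=cv2.cvtColor(im,cv2.COLOR_BGR2HSV)
m=cv2.inRange(hsv,(0,0,150),(180,60,255)); n,l,st,ce=cv2.connectedComponentsWithStats(m)
for i in range(1,n):
    if 8<st[i,4]<60 and ce[i,1]<240: print(st[i],ce[i].round(1))
E
```

```text
7.0 [ 0.5368 -0.3727  0.4006] [[-1.0, -0.022, -0.001], [-0.022, 1.0, 0.0], [0.001, 0.0, -1.0]]
[[260.15817314  69.05667967]
 [258.20201306 152.91068061]]
[253  66   7   8  43] [256.3  69.3]
[275 122   2   9  11] [275.7 126.3]
[263 142   5   4  12] [265.3 144. ]
[257 150   7   7  35] [260.3 153.3]
[434 163   7   6  35] [436.8 165.4]
```

View pics/w3.png

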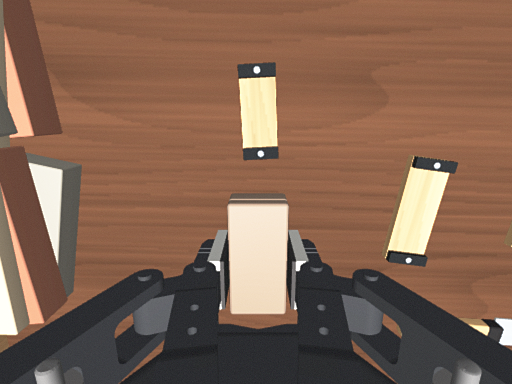

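Now both dresser-holder dots, (256,69) and (260,153), and both small-holder dots, (437,165) and (408,260), are visible.

```bash
python3 - <<'E'
from meas import *
im,C=load("w3"); s=np.load("pics/w3.npy",allow_pickle=True).item()
dots(im,C,((256,69),(260,153))); dots(im,C,((437,165),(408,260)))
r=blob(im,C,(5,32,150),(24,90,255),(222,203,295,316),s["tcp_pos"][2]-.155)
off=s["eef_rot"].T@np.r_[r[0]-s["tcp_pos"][:2],0]; print("stone in tool mm",off*1e3)
E
```

```text
dots [[256.3, 69.4], [260.3, 153.3]] centre [ 0.4664 -0.3749] len 0.0922 ang 4.16
dots [[436.4, 165.8], [408.1, 259.9]] centre [ 0.5847 -0.1676] len 0.1252 ang -6.48
blob (227, 204, 62, 110) [ 0.5363 -0.3741] [56.5 27.4] 1.34
stone in tool mm [ 4.87130683e-01 -1.41304152e+00 -4.83735622e-05]
```

```bash
python3 -c "
from h import *
go(.467,-.3741,184.2,.194)"
```

```text
tcp [ 0.5365 -0.3729  0.4009] yaw -178.79 tilt [-0.01  0.  ] shift units [0.4628 0.0018 1.3793] turn z units -0.374
```

>>> carry_out(
  steps=[
    [0.15,0,0.1,0,0,0],
    [0.2,0,0.2,0,0,0],
    [0.113,0.002,0.25,0,0,-0.374],
    [0,0,0.25,0,0,0],
    [0,0,0.25,0,0,0],
    [0,0,0.15,0,0,0],
    [0,0,0.08,0,0,0],
    [0,0,0,0,0,0],
    [0,0,0,0,0,0],
  ],
)

```text
time_s: 8.18
tcp_pos: [0.4675, -0.375, 0.21]
eef_rot: [[-0.997, -0.072, 0.002], [-0.072, 0.997, -0.001], [-0.001, -0.001, -1.0]]
force: [-0.9, -0.5, -0.4]
width: 0.0271
grip_force: 29.8
```

```bash
python3 -c "
from h import *
go(.467,-.3741,184.2,.19)"
```

```text
tcp [ 0.4675 -0.375   0.21  ] yaw -175.85 tilt [ 0.09 -0.07] shift units [0.0032 0.0067 0.1332] turn z units -0.006
```

>>> carry_out(
  steps=[
    [0.003,0.005,0.06,0,0,0],
    [0,0,0.05,0,0,0],
    [0,0,0.02,0,0,0],
    [0,0,0,0,0,0],
    [0,0,0,0,0,0],
  ],
)

```text
time_s: 8.8
tcp_pos: [0.4667, -0.374, 0.1891]
eef_rot: [[-0.997, -0.072, -0.0], [-0.072, 0.997, 0.0], [0.0, 0.0, -1.0]]
force: [-0.8, 1.3, 0.9]
width: 0.0271
grip_force: 30.0
```

>>> carry_out(
  steps=[
    [0,0,0.007,0,0,0],
    [0,0,0,0,0,0],
    [0,0,0,0,0,0],
  ],
)

```text
time_s: 9.18
tcp_pos: [0.4667, -0.374, 0.1891]
eef_rot: [[-0.997, -0.072, 0.0], [-0.072, 0.997, -0.0], [-0.0, -0.0, -1.0]]
force: [-3.1, 2.4, 7.7]
width: 0.0273
grip_force: 30.8
```

Contact at 7.7 N. I'll release, rise, then check from the side as I go.

>>> carry_out(
  steps=[
    [0,0,-0.004,0,0,0],
    [0,0,0,0,0,0],
    [0,0,0,0,0,0],
    [0,0,0,0,0,0],
    [0,0,0,0,0,0],
  ],
  gripper=1,
)

```text
time_s: 9.8
tcp_pos: [0.4668, -0.3741, 0.1886]
eef_rot: [[-0.997, -0.072, -0.0], [-0.072, 0.997, 0.0], [0.0, 0.0, -1.0]]
force: [-0.6, -0.1, 0.1]
width: 0.0851
grip_force: 0.0
```

>>> carry_out(
  steps=[
    [0,0,-0.15,0,0,0],
    [0,0,-0.3,0,0,0],
    [0,0,-0.35,0,0,0],
    [0,0,-0.35,0,0,0],
    [0,0,-0.25,0,0,0],
    [0,0,0,0,0,0],
    [0,0,0,0,0,0],
  ],
)

```text
time_s: 10.68
tcp_pos: [0.4667, -0.374, 0.3979]
eef_rot: [[-0.997, -0.072, -0.001], [-0.072, 0.997, 0.001], [0.001, 0.001, -1.0]]
force: [0.8, 0.1, -0.1]
width: 0.0854
grip_force: 0.0
```

```bash
python3 shot.py w4; python3 - <<'E'
from meas import *
im,C=load("w4")
g=proj(C,[[.4206,-.3783,.024],[.5123,-.3716,.024]]).round().astype(int); print(g)
dots(im,C,g)
x0,y0=proj(C,[[.43,-.40,.034]])[0]; c=proj(C,[[.466,-.374,.034]])[0].astype(int)
r=blob(im,C,(5,28,150),(18,60,255),(c[0]-40,c[1]-50,c[0]+40,c[1]+50),.034)
hsv=cv2.cvtColor(im,cv2.COLOR_BGR2HSV); print(hsv[c[1],c[0]])
go(.553,.197,180.4)
E
```

```text
10.675 [ 0.4667 -0.374   0.3979] [[-0.997, -0.072, -0.001], [-0.072, 0.997, 0.001], [0.001, 0.001, -1.0]]
[[258 135]
 [258 210]]
dots [[258.0, 135.9], [258.0, 210.9]] centre [ 0.4675 -0.3748] len 0.0912 ang 4.22Traceback (most recent call last):
  File "<stdin>", line 6, in <module>
  File "meas.py", line 13, in blob
    c=max(cv2.findContours(k,0,1)[0],key=cv2.contourArea); r=rect(C,c,z)
ValueError: max() iterable argument is empty
```

View pics/w4.png

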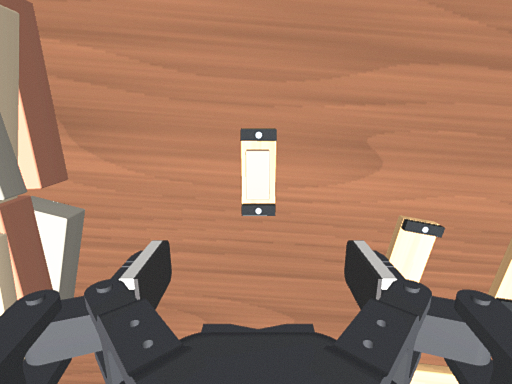

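The dresser sits on its holder, with its top face at about (246–270, 150–202) and the stops at rows 135 and 211. I'll quantify that on the right planes.

```bash
python3 - <<'E'
from meas import *
im,C=load("w4")
print("col",[(v,im[v,258].tolist()) for v in list(range(136,156))+list(range(198,210))])
print("row",[(u,im[180,u].tolist()) for u in list(range(239,250))+list(range(266,279))])
go(.553,.197,180.4)
E
```

```text
col [(136, [255, 255, 255]), (137, [255, 255, 255]), (138, [226, 213, 202]), (139, [90, 81, 74]), (140, [79, 88, 103]), (141, [181, 243, 255]), (142, [232, 255, 255]), (143, [230, 255, 255]), (144, [227, 254, 255]), (145, [226, 254, 255]), (146, [229, 254, 255]), (147, [232, 255, 255]), (148, [236, 255, 255]), (149, [144, 196, 230]), (150, [117, 138, 167]), (151, [233, 252, 255]), (152, [255, 255, 255]), (153, [253, 255, 255]), (154, [252, 254, 255]), (155, [252, 254, 255]), (198, [250, 254, 255]), (199, [220, 248, 254]), (200, [235, 255, 255]), (201, [242, 255, 255]), (202, [251, 255, 255]), (203, [133, 185, 230]), (204, [49, 56, 63]), (205, [64, 65, 60]), (206, [74, 72, 68]), (207, [120, 114, 106]), (208, [255, 255, 255]), (209, [255, 255, 255])]
row [(239, [100, 135, 195]), (240, [89, 121, 184]), (241, [101, 151, 208]), (242, [255, 255, 255]), (243, [247, 255, 255]), (244, [244, 255, 255]), (245, [240, 255, 255]), (246, [228, 248, 254]), (247, [253, 255, 255]), (248, [249, 254, 255]), (249, [249, 254, 255]), (266, [249, 254, 255]), (267, [250, 254, 255]), (268, [252, 255, 255]), (269, [207, 238, 252]), (270, [230, 255, 255]), (271, [233, 255, 255]), (272, [227, 254, 255]), (273, [232, 255, 255]), (274, [235, 255, 255]), (275, [127, 190, 239]), (276, [93, 126, 190]), (277, [95, 129, 190]), (278, [98, 132, 192])]
tcp [ 0.4666 -0.374   0.3972] yaw -175.85 tilt [-0.09  0.08] shift units [-0.85    3.7546  0.0041] turn z units 0.469
```

```bash
python3 - <<'E'
from meas import *
im,C=load("w4")
P=plane(C,[[258,150.5],[258,199],[246,180],[269,180]],.034); print(P[:2],(P[0]+P[1])/2,P[2:],(P[2]+P[3])/2)
Q=plane(C,[[258,140.5],[258,203.5]],.024); print(Q)
Q=plane(C,[[241.5,180],[275,180]],.014); print(Q.mean(0))
E
```

```text
[[ 0.43768978 -0.37706563]
 [ 0.49486115 -0.37283308]] [ 0.46627546 -0.37494936] [[ 0.47288791 -0.38851431]
 [ 0.47091395 -0.36172309]] [ 0.47190093 -0.3751187 ]
[[ 0.42728887 -0.37782348]
 [ 0.50342494 -0.37218691]]
[ 0.47611104 -0.37388699]
```

Within about 1 mm of centre. Next is the small stone.

>>> carry_out(
  steps=[
    [0,0.1,0,0,0,0.47],
    [-0.06,0.3,0,0,0,0],
    [-0.06,0.38,0,0,0,0],
    [-0.06,0.38,0,0,0,0],
    [-0.06,0.38,0,0,0,0],
    [-0.06,0.38,0,0,0,0],
    [-0.06,0.38,0,0,0,0],
    [-0.06,0.38,0,0,0,0],
    [-0.06,0.38,0,0,0,0],
    [-0.06,0.38,0,0,0,0],
  ],
)

```text
time_s: 11.98
tcp_pos: [0.543, 0.1443, 0.3969]
eef_rot: [[-1.0, -0.007, -0.003], [-0.007, 1.0, -0.001], [0.003, -0.001, -1.0]]
force: [0.8, -0.4, 1.1]
width: 0.0851
grip_force: 0.0
```

>>> carry_out(
  steps=[
    [-0.06,0.26,0,0,0,0],
    [0,0.1,0,0,0,0],
    [0,0,0,0,0,0],
    [0,0,0,0,0,0],
  ],
)

```text
time_s: 12.48
tcp_pos: [0.5517, 0.1954, 0.3984]
eef_rot: [[-1.0, -0.006, -0.001], [-0.006, 1.0, -0.001], [0.001, -0.001, -1.0]]
force: [0.5, -1.0, 0.2]
width: 0.0856
grip_force: 0.0
```

```bash
python3 shot.py w5; python3 - <<'E'
from meas import *
im,C=load("w5")
c=proj(C,[[.556,.197,.05]])[0].astype(int); print(c)
cv2.imwrite("pics/w5c.png",cv2.resize(im[c[1]-80:c[1]+80,c[0]-50:c[0]+50],None,fx=4,fy=3.75,interpolation=2))
E
```

```text
12.475 [0.5517 0.1954 0.3984] [[-1.0, -0.006, -0.001], [-0.006, 1.0, -0.001], [0.001, -0.001, -1.0]]
[260 182]
```

View pics/w5c.png

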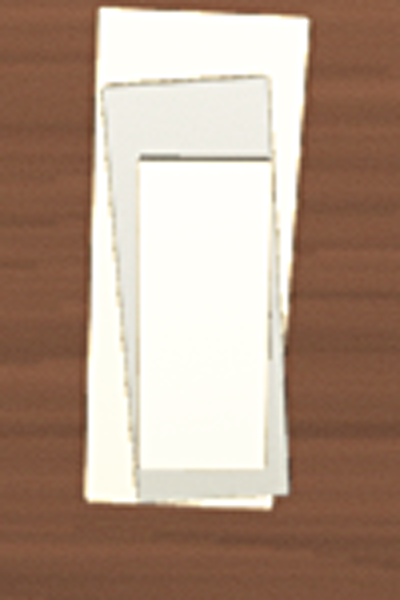

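The small stone's top face in the crop runs from (139,160) to (272,160) along the top and from (139,468) to (265,468) along the bottom. The medium stone shows to its left and right.

```bash
python3 - <<'E'
from meas import *
im,C=load("w5")
def q(z,q):
    P=plane(C,np.array(q)/[4,3.75]+[210,102],z); d=P[2]+P[3]-P[0]-P[1]; w=P[1]+P[2]-P[0]-P[3]
    print(z,P.mean(0).round(4),np.linalg.norm(d)/2,np.linalg.norm(w)/2,np.degrees(np.arctan2(d[1],d[0])).round(2),np.degrees(np.arctan2(-w[0],w[1])).round(2)); return P.mean(0)
q(.061,((139,160),(272,160),(266,468),(139,468)))
q(.045,((103,88),(267,77),(290,492),(137,498)))
q(.025,((100,8),(310,17),(272,508),(86,500)))
g=plane(C,[[1,1]],0)
go(.559,.1982,180.2,.226)
E
```

```text
0.061 [0.5592 0.1973] 0.09126924177141243 0.03514503097902762 0.05 0.41
0.045 [0.5566 0.1963] 0.12744047395374852 0.04488892732946791 4.14 3.67
0.025 [0.5525 0.1938] 0.15890101063034692 0.05903406493215883 -2.4 -2.26
tcp [0.5517 0.1952 0.3986] yaw -179.7 tilt [-0.02 -0.02] shift units [-0.0489  0.0202  1.151 ] turn z units 0.013
```

>>> carry_out(
  steps=[
    [-0.049,0.02,0.2,0,0,0],
    [0,0,0.3,0,0,0],
    [0,0,0.3,0,0,0],
    [0,0,0.2,0,0,0],
    [0,0,0.1,0,0,0],
    [0,0,0.05,0,0,0],
    [0,0,0,0,0,0],
    [0,0,0,0,0,0],
  ],
)

```text
time_s: 13.52
tcp_pos: [0.5597, 0.1997, 0.2275]
eef_rot: [[-1.0, -0.007, 0.002], [-0.007, 1.0, 0.001], [-0.002, 0.001, -1.0]]
force: [1.4, 0.9, -0.5]
width: 0.0852
grip_force: 0.0
```

```bash
python3 -c "
from h import *
go(.559,.1981,180.2,.2205)"
```

```text
tcp [0.5597 0.1997 0.2275] yaw -179.61 tilt [0.12 0.04] shift units [ 0.0047 -0.0104  0.0468] turn z units 0.024
```

>>> carry_out(
  steps=[
    [0.003,-0.008,0.046,0,0,0],
    [0,0,0,0,0,0],
    [0,0,0,0,0,0],
  ],
)

```text
time_s: 13.9
tcp_pos: [0.5587, 0.1984, 0.2193]
eef_rot: [[-1.0, -0.007, -0.0], [-0.007, 1.0, -0.0], [0.0, -0.0, -1.0]]
force: [-0.3, -0.6, -0.2]
width: 0.0851
grip_force: 0.0
```

>>> carry_out(
  steps=[
    [0,0,0,0,0,0],
    [0,0,0,0,0,0],
    [0,0,0,0,0,0],
    [0,0,0,0,0,0],
    [0,0,0,0,0,0],
    [0,0,0,0,0,0],
  ],
  gripper=-1,
  newtons=40,
)

```text
time_s: 14.65
tcp_pos: [0.5589, 0.1984, 0.2196]
eef_rot: [[-1.0, -0.007, 0.001], [-0.007, 1.0, 0.0], [-0.001, 0.0, -1.0]]
force: [0.5, -0.4, 3.3]
width: 0.0351
grip_force: 42.0
```

>>> carry_out(
  steps=[
    [0,0,-0.06,0,0,0],
    [0,0,-0.14,0,0,0],
    [0,0,-0.3,0,0,0],
    [0,0,-0.3,0,0,0],
    [0,0,-0.2,0,0,0],
    [-0.05,-0.14,-0.1,0,0,0],
    [-0.09,-0.28,0,0,0,0],
    [-0.11,-0.35,0,0,0,0],
    [-0.11,-0.35,0,0,0,0],
    [-0.11,-0.35,0,0,0,0],
  ],
)

```text
time_s: 15.9
tcp_pos: [0.6309, -0.0232, 0.3845]
eef_rot: [[-1.0, -0.007, -0.0], [-0.007, 1.0, 0.0], [0.0, 0.0, -1.0]]
force: [0.7, 0.6, -1.4]
width: 0.0351
grip_force: 41.5
```

>>> carry_out(
  steps=[
    [-0.11,-0.35,0,0,0,0],
    [-0.08,-0.35,0,0,0,0],
    [-0.03,-0.2,0,0,0,0],
    [0,-0.07,0,0,0,0],
    [0,0,0,0,0,0],
    [0,0,0,0,0,0],
  ],
)

```text
time_s: 16.65
tcp_pos: [0.6646, -0.1657, 0.3845]
eef_rot: [[-1.0, -0.008, -0.0], [-0.008, 1.0, 0.0], [0.0, 0.0, -1.0]]
force: [-0.8, 0.1, -1.3]
width: 0.0349
grip_force: 41.6
```

```bash
python3 shot.py w6; python3 - <<'E'
from meas import *
im,C=load("w6")
g=proj(C,[[.522,-.1605,.024],[.647,-.175,.024]]).round().astype(int); print(g)
E
```

```text
16.65 [ 0.6646 -0.1657  0.3845] [[-1.0, -0.008, -0.0], [-0.008, 1.0, 0.0], [0.0, 0.0, -1.0]]
[[265  39]
 [251 161]]
```

View pics/w6.png

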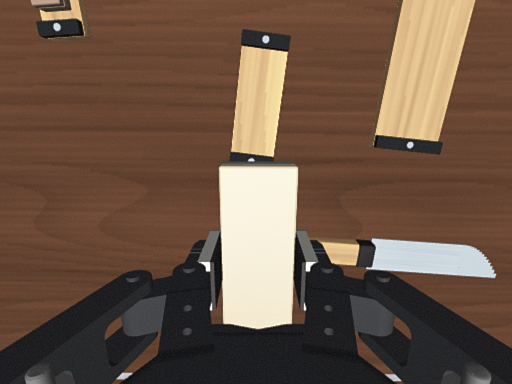

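The small stone is held centred at (258,245). The near dot at (265,40) and the half-hidden far dot at (251,160) match my predicted pixels, so the holder pose is confirmed.

```bash
python3 - <<'E'
from meas import *
im,C=load("w6"); dots(im,C,((265,40),(265,40)))
print(proj(C,[[.522,-.1605,.024]]))
go(.5845,-.1668,173.4,.195)
E
```

```text
dots [[265.4, 38.9], [265.4, 38.9]] centre [ 0.5217 -0.1604] len 0.0 ang 0.0
[[265.3465664   39.14759608]]
tcp [ 0.6647 -0.1656  0.3846] yaw -179.52 tilt [0.01 0.01] shift units [ 0.5347 -0.0041  1.2642] turn z units 0.885
```

>>> carry_out(
  steps=[
    [0.15,0,0.1,0,0,0],
    [0.2,-0.004,0.2,0,0,0],
    [0.135,0,0.25,0,0,0],
    [0.05,0,0.25,0,0,0.445],
    [0,0,0.25,0,0,0.44],
    [0,0,0.13,0,0,0],
    [0,0,0.06,0,0,0],
    [0,0,0,0,0,0],
    [0,0,0,0,0,0],
  ],
)

```text
time_s: 17.82
tcp_pos: [0.585, -0.1679, 0.1996]
eef_rot: [[-0.993, 0.116, 0.002], [0.116, 0.993, -0.001], [-0.002, -0.0, -1.0]]
force: [0.8, 0.0, -0.8]
width: 0.035
grip_force: 41.5
```

```bash
python3 -c "
from h import *
go(.5845,-.1668,173.4,.1895)"
```

```text
tcp [ 0.585  -0.1679  0.1996] yaw 173.34 tilt [ 0.11 -0.03] shift units [0.0046 0.0069 0.0671] turn z units -0.007
```

>>> carry_out(
  steps=[
    [0.004,0.005,0.04,0,0,0],
    [0,0,0.025,0,0,0],
    [0,0,0.004,0,0,0],
    [0,0,0,0,0,0],
    [0,0,0,0,0,0],
  ],
)

```text
time_s: 18.45
tcp_pos: [0.584, -0.1673, 0.1886]
eef_rot: [[-0.993, 0.117, 0.001], [0.117, 0.993, 0.0], [-0.001, 0.0, -1.0]]
force: [-2.3, 1.0, 5.3]
width: 0.0349
grip_force: 42.2
```

>>> carry_out(
  steps=[
    [0,0,0.006,0,0,0],
    [0,0,0,0,0,0],
    [0,0,0,0,0,0],
  ],
)

```text
time_s: 18.82
tcp_pos: [0.5839, -0.1672, 0.1885]
eef_rot: [[-0.993, 0.116, 0.001], [0.116, 0.993, -0.0], [-0.001, 0.0, -1.0]]
force: [-4.6, 1.8, 10.8]
width: 0.0352
grip_force: 43.0
```

Firm contact. Releasing.

>>> carry_out(
  steps=[
    [0,0,-0.006,0,0,0],
    [0,0,0,0,0,0],
    [0,0,0,0,0,0],
    [0,0,0,0,0,0],
    [0,0,0,0,0,0],
  ],
  gripper=1,
)

```text
time_s: 19.45
tcp_pos: [0.584, -0.1672, 0.1878]
eef_rot: [[-0.993, 0.116, -0.0], [0.116, 0.993, 0.0], [0.0, 0.0, -1.0]]
force: [-0.1, 0.1, 0.5]
width: 0.0851
grip_force: 0.0
```

>>> carry_out(
  steps=[
    [0,0,-0.15,0,0,0],
    [0,0,-0.3,0,0,0],
    [0,0,-0.35,0,0,0],
    [0,0,-0.35,0,0,0],
    [0,0,-0.25,0,0,0],
    [0,0,0,0,0,0],
    [0,0,0,0,0,0],
  ],
)

```text
time_s: 20.32
tcp_pos: [0.5839, -0.1672, 0.3971]
eef_rot: [[-0.993, 0.116, -0.001], [0.116, 0.993, 0.0], [0.001, 0.0, -1.0]]
force: [-0.3, -0.3, -1.0]
width: 0.0851
grip_force: 0.0
```

```bash
python3 shot.py w7; python3 - <<'E'
from meas import *
im,C=load("w7")
P=proj(C,[[.5221,-.1604,.024],[.6473,-.1748,.024],[.5847,-.1676,.03]]).round().astype(int)
dots(im,C,P[:2]); c=P[2]; print(c)
cv2.imwrite("pics/w7c.png",cv2.resize(im[c[1]-75:c[1]+75,c[0]-50:c[0]+50],None,fx=4,fy=4,interpolation=2))
go(.556,.1963,183.9)
E
```

```text
20.325 [ 0.5839 -0.1672  0.3971] [[-0.993, 0.116, -0.001], [0.116, 0.993, 0.0], [0.001, 0.0, -1.0]]
dots [[258.6, 120.0], [258.7, 224.2]] centre [ 0.5846 -0.1676] len 0.1261 ang -6.5
[259 176]
tcp [ 0.5838 -0.1672  0.3964] yaw 173.31 tilt [-0.12  0.03] shift units [4.6660e-01 2.3853e+00 1.9000e-03] turn z units -1.323
```

View pics/w7c.png

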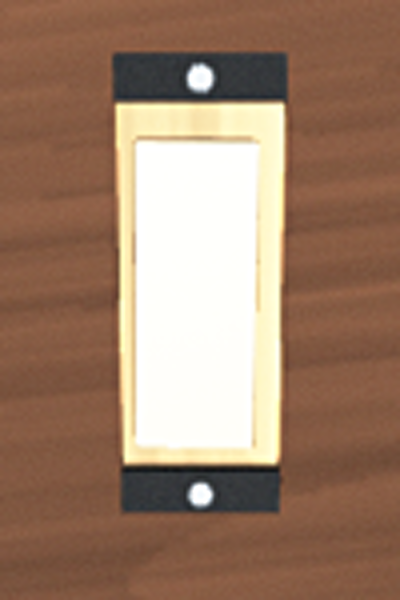

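The small stone's top face in the crop spans x 134–256 between board edges 118 and 282. It lies flat, about 1 mm off centre sideways and in line. I'll raise my sideways correction to +1.5 mm and go on to the medium stone.

>>> carry_out(
  steps=[
    [0,0,0,0,0,-0.66],
    [0,0.1,0,0,0,-0.663],
    [0.02,0.25,0,0,0,0],
    [0,0.38,0,0,0,0],
    [0,0.38,0,0,0,0],
    [0,0.38,0,0,0,0],
    [0,0.38,0,0,0,0],
    [0,0.32,0,0,0,0],
    [0,0.18,0,0,0,0],
    [0,0.06,0,0,0,0],
  ],
)

```text
time_s: 21.62
tcp_pos: [0.5572, 0.1977, 0.3961]
eef_rot: [[-0.998, -0.07, -0.003], [-0.07, 0.998, -0.001], [0.003, -0.001, -1.0]]
force: [0.4, -0.4, 0.1]
width: 0.0855
grip_force: 0.0
```

>>> carry_out(
  steps=[
    [0,0,0,0,0,0],
    [0,0,0,0,0,0],
  ],
)

```text
time_s: 21.88
tcp_pos: [0.5578, 0.1951, 0.3976]
eef_rot: [[-0.998, -0.067, -0.001], [-0.067, 0.998, -0.001], [0.001, -0.0, -1.0]]
force: [0.2, -0.6, -0.1]
width: 0.0853
grip_force: 0.0
```

```bash
python3 shot.py w8; python3 - <<'E'
from meas import *
im,C=load("w7")
print("small x along", plane(C,[[257.5,101+140/4],[257.5,101+448/4]],.03))
im,C=load("w8")
c=proj(C,[[.555,.196,.04]])[0].astype(int); print(c)
cv2.imwrite("pics/w8c.png",cv2.resize(im[c[1]-75:c[1]+75,c[0]-50:c[0]+50],None,fx=4,fy=4,interpolation=2))
E
```

```text
21.875 [0.5578 0.1951 0.3976] [[-0.998, -0.067, -0.001], [-0.067, 0.998, -0.001], [0.001, -0.0, -1.0]]
small x along [[ 0.53882418 -0.16363635]
 [ 0.63013339 -0.17425354]]
[260 174]
```

View pics/w8c.png

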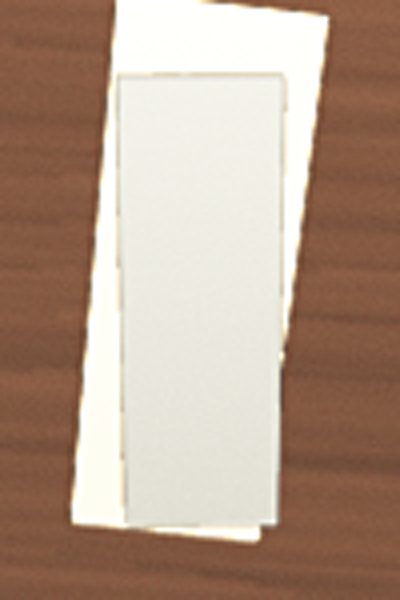

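The medium stone's top face is the grey quad (119,75), (285,75), (278,524), (126,524) in the crop. It lies on the cream large stone.

```bash
cat >> meas.py <<'E'
def quad(C,z,q,off,sc=4):
    P=plane(C,np.array(q)/sc+off,z); d=P[2]+P[3]-P[0]-P[1]; w=P[1]+P[2]-P[0]-P[3]
    print(z,P.mean(0).round(4),np.linalg.norm(d)/2,np.linalg.norm(w)/2,np.degrees(np.arctan2(d[1],d[0])).round(2),np.degrees(np.arctan2(-w[0],w[1])).round(2)); return P.mean(0)
E
python3 - <<'E'
from meas import *
im,C=load("w8")
c=quad(C,.045,((119,75),(285,75),(278,524),(126,524)),(210,99))
go(c[0],c[1]+.0015,183.9,.202)
E
```

```text
0.045 [0.5566 0.1966] 0.1282716163028317 0.04462508366687522 4.03 3.89
tcp [0.5578 0.1951 0.3978] yaw -176.19 tilt [-0.01 -0.02] shift units [0.0061 0.0211 1.3054] turn z units -0.011
```

>>> carry_out(
  steps=[
    [0.006,0.021,0.2,0,0,0],
    [0,0,0.3,0,0,0],
    [0,0,0.3,0,0,0],
    [0,0,0.25,0,0,0],
    [0,0,0.14,0,0,0],
    [0,0,0.07,0,0,0],
    [0,0,0,0,0,0],
    [0,0,0,0,0,0],
  ],
)

```text
time_s: 22.92
tcp_pos: [0.5571, 0.1992, 0.2102]
eef_rot: [[-0.998, -0.068, 0.002], [-0.068, 0.998, 0.001], [-0.002, 0.001, -1.0]]
force: [0.5, -0.5, 0.1]
width: 0.0856
grip_force: 0.0
```

```bash
python3 -c "
from h import *
go(.5566,.1981,184,.2)"
```

```text
tcp [0.5571 0.1992 0.2102] yaw -176.12 tilt [0.1  0.04] shift units [ 0.0036 -0.0074  0.0679] turn z units -0.015
```

>>> carry_out(
  steps=[
    [0.002,-0.004,0.05,0,0,0],
    [0,0,0.016,0,0,0],
    [0,0,0,0,0,0],
    [0,0,0,0,0,0],
  ],
)

```text
time_s: 23.42
tcp_pos: [0.5563, 0.1987, 0.1991]
eef_rot: [[-0.998, -0.068, 0.0], [-0.068, 0.998, 0.0], [-0.0, 0.0, -1.0]]
force: [0.5, -0.3, 0.0]
width: 0.0852
grip_force: 0.0
```

>>> carry_out(
  steps=[
    [0,0,0,0,0,0],
    [0,0,0,0,0,0],
    [0,0,0,0,0,0],
    [0,0,0,0,0,0],
    [0,0,0,0,0,0],
    [0,0,0,0,0,0],
  ],
  gripper=-1,
  newtons=60,
)

```text
time_s: 24.18
tcp_pos: [0.5564, 0.1987, 0.1995]
eef_rot: [[-0.998, -0.068, 0.001], [-0.068, 0.998, 0.0], [-0.001, 0.0, -1.0]]
force: [0.1, -1.5, 5.5]
width: 0.045
grip_force: 64.1
```

>>> carry_out(
  steps=[
    [0,0,-0.06,0,0,0],
    [0,0,-0.14,0,0,0],
    [0,0,-0.25,0,0,0],
    [0,0,-0.25,0,0,0],
    [0.05,0.12,-0.17,0,0,0],
    [0.12,0.25,0,0,0,0],
    [0.13,0.3,0,0,0,0],
    [0.13,0.3,0,0,0,0],
    [0.107,0.227,0,0,0,0],
    [0,0,0,0,0,-0.6],
  ],
)

```text
time_s: 25.42
tcp_pos: [0.462, 0.3745, 0.3289]
eef_rot: [[-0.988, -0.157, -0.002], [-0.157, 0.988, -0.0], [0.002, -0.0, -1.0]]
force: [0.1, -1.0, -2.2]
width: 0.0451
grip_force: 63.3
```

>>> carry_out(
  steps=[
    [0,0,0,0,0,-0.6],
    [0,0,0.15,0,0,-0.61],
    [0,0,0.25,0,0,0],
    [0,0,0.25,0,0,0],
    [0,0,0.12,0,0,0],
    [0,0,0,0,0,0],
    [0,0,0,0,0,0],
  ],
)

```text
time_s: 26.3
tcp_pos: [0.4642, 0.3728, 0.2155]
eef_rot: [[-0.949, -0.315, 0.002], [-0.315, 0.949, 0.001], [-0.002, 0.001, -1.0]]
force: [1.1, 1.2, -3.0]
width: 0.0449
grip_force: 63.2
```

```bash
python3 -c "
from h import *
go(.4638,.3723,198.4,.1885)"
```

```text
tcp [0.4642 0.3728 0.2155] yaw -161.62 tilt [0.09 0.07] shift units [ 0.0038 -0.0022  0.18  ] turn z units -0.003
```

>>> carry_out(
  steps=[
    [0.002,-0.002,0.08,0,0,0],
    [0,0,0.06,0,0,0],
    [0,0,0.025,0,0,0],
    [0,0,0.008,0,0,0],
    [0,0,0,0,0,0],
    [0,0,0,0,0,0],
  ],
)

```text
time_s: 27.05
tcp_pos: [0.4632, 0.3717, 0.1885]
eef_rot: [[-0.949, -0.315, -0.0], [-0.315, 0.949, -0.0], [0.0, -0.0, -1.0]]
force: [-4.5, -2.7, 5.7]
width: 0.0448
grip_force: 64.1
```

>>> carry_out(
  steps=[
    [0,0,0.006,0,0,0],
    [0,0,0,0,0,0],
    [0,0,0,0,0,0],
  ],
)

```text
time_s: 27.42
tcp_pos: [0.4632, 0.3717, 0.1885]
eef_rot: [[-0.949, -0.315, 0.0], [-0.315, 0.949, -0.0], [-0.0, -0.0, -1.0]]
force: [-6.4, -5.1, 11.6]
width: 0.0444
grip_force: 65.0
```

>>> carry_out(
  steps=[
    [0,0,-0.006,0,0,0],
    [0,0,0,0,0,0],
    [0,0,0,0,0,0],
    [0,0,0,0,0,0],
  ],
  gripper=1,
)

```text
time_s: 27.92
tcp_pos: [0.4636, 0.372, 0.1879]
eef_rot: [[-0.949, -0.315, 0.0], [-0.315, 0.949, 0.0], [-0.0, 0.0, -1.0]]
force: [-0.8, 0.2, 0.9]
width: 0.0851
grip_force: 0.0
```

>>> carry_out(
  steps=[
    [0,0,-0.15,0,0,0],
    [0,0,-0.3,0,0,0],
    [0,0,-0.35,0,0,0],
    [0,0,-0.35,0,0,0],
    [0,0,-0.25,0,0,0],
    [0,0,0,0,0,0],
    [0,0,0,0,0,0],
  ],
)

```text
time_s: 28.8
tcp_pos: [0.4635, 0.372, 0.3972]
eef_rot: [[-0.949, -0.315, -0.001], [-0.315, 0.949, -0.001], [0.001, -0.0, -1.0]]
force: [-0.6, 0.4, -0.5]
width: 0.0852
grip_force: 0.0
```

```bash
python3 shot.py w9; python3 - <<'E'
from meas import *
im,C=load("w9"); a=np.radians(18.48); d=.082*np.array([np.cos(a),np.sin(a)]); h=np.array([.4638,.3708])
P=proj(C,[[*(h-d),.024],[*(h+d),.024],[*h,.03]]).round().astype(int)
dots(im,C,P[:2]); c=P[2]; print(c-[50,75],P)
cv2.imwrite("pics/w9c.png",cv2.resize(im[c[1]-75:c[1]+75,c[0]-50:c[0]+50],None,fx=4,fy=4,interpolation=2))
go(.5545,.196,177.7)
E
```

```text
28.8 [0.4635 0.372  0.3972] [[-0.949, -0.315, -0.001], [-0.315, 0.949, -0.001], [0.001, -0.0, -1.0]]
dots [[257.5, 102.6], [257.9, 238.3]] centre [0.464  0.3706] len 0.1641 ang 18.59
[208 101] [[258 103]
 [258 238]
 [258 176]]
tcp [0.4634 0.3719 0.3966] yaw -161.62 tilt [-0.1  -0.08] shift units [-2.0670e-01 -1.3043e+00  6.0000e-04] turn z units 2.585
```

View pics/w9c.png

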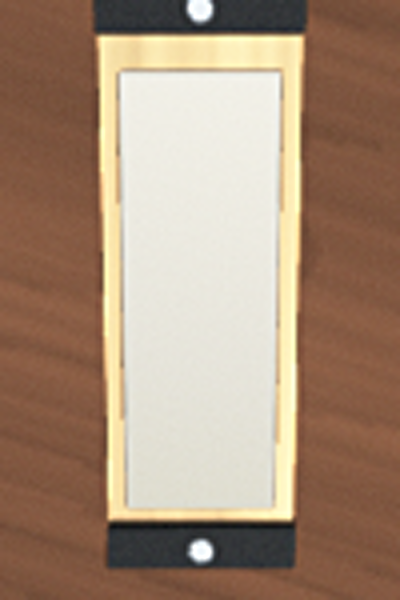

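The medium stone is flat and well centred, with side gaps of 20 and 22 crop px. Last is the large stone.

>>> carry_out(
  steps=[
    [0,0,0,0,0,0.87],
    [0,0,0,0,0,0.87],
    [0,0,0,0,0,0.845],
    [-0.1,-0.17,0,0,0,0],
    [-0.2,-0.35,0,0,0,0],
    [-0.2,-0.35,0,0,0,0],
    [-0.15,-0.277,0,0,0,0],
    [0,0,0,0,0,0],
    [0,0,0,0,0,0],
  ],
)

```text
time_s: 29.98
tcp_pos: [0.5538, 0.1962, 0.3968]
eef_rot: [[-0.999, 0.041, -0.002], [0.041, 0.999, -0.0], [0.002, -0.0, -1.0]]
force: [-0.6, 0.3, -0.2]
width: 0.0852
grip_force: 0.0
```

```bash
python3 shot.py w10; python3 - <<'E'
from meas import *
im,C=load("w9"); print("med",plane(C,[[257.5,101+71/4],[257.5,101+508/4]],.034).mean(0))
im,C=load("w10")
c=proj(C,[[.5525,.194,.025]])[0].astype(int); print(c)
r=blob(im,C,(0,0,140),(180,60,255),(c[0]-55,c[1]-95,c[0]+55,c[1]+95),.025)
go(r[0][0],r[0][1]+.0015,r[2]+180,.178)
E
```

```text
29.975 [0.5538 0.1962 0.3968] [[-0.999, 0.041, -0.002], [0.041, 0.999, -0.0], [0.002, -0.0, -1.0]]
med [0.46446253 0.37041449]
[257 173]
blob (231, 104, 52, 132) [0.552  0.1931] [157.6  58.9] -2.34
tcp [0.5537 0.1968 0.3971] yaw 177.73 tilt [-0.1  -0.01] shift units [ 0.0077 -0.0144  1.4609] turn z units 0.01
```

>>> carry_out(
  steps=[
    [0.008,-0.013,0.2,0,0,0],
    [0,0,0.3,0,0,0],
    [0,0,0.3,0,0,0],
    [0,0,0.3,0,0,0],
    [0,0,0.2,0,0,0],
    [0,0,0.08,0,0,0],
    [0,0,0,0,0,0],
    [0,0,0,0,0,0],
  ],
)

```text
time_s: 31.02
tcp_pos: [0.5532, 0.1948, 0.1926]
eef_rot: [[-0.999, 0.04, 0.002], [0.04, 0.999, 0.001], [-0.002, 0.001, -1.0]]
force: [0.4, -0.5, -0.8]
width: 0.0852
grip_force: 0.0
```

```bash
python3 -c "
from h import *
go(.5522,.1947,177.7,.179)"
```

```text
tcp [0.5532 0.1948 0.1926] yaw 177.73 tilt [0.12 0.04] shift units [ 0.007  -0.0013  0.0907] turn z units 0.004
```

>>> carry_out(
  steps=[
    [0.003,0,0.06,0,0,0],
    [0,0,0.028,0,0,0],
    [0,0,0,0,0,0],
    [0,0,0,0,0,0],
  ],
)

```text
time_s: 31.52
tcp_pos: [0.5523, 0.1942, 0.178]
eef_rot: [[-0.999, 0.04, 0.0], [0.04, 0.999, 0.0], [-0.0, 0.0, -1.0]]
force: [0.3, -0.0, -0.1]
width: 0.0855
grip_force: 0.0
```

>>> carry_out(
  steps=[
    [0,0,0,0,0,0],
    [0,0,0,0,0,0],
    [0,0,0,0,0,0],
    [0,0,0,0,0,0],
    [0,0,0,0,0,0],
    [0,0,0,0,0,0],
  ],
  gripper=-1,
  newtons=90,
)

```text
time_s: 32.28
tcp_pos: [0.5525, 0.1945, 0.1788]
eef_rot: [[-0.999, 0.04, 0.001], [0.04, 0.999, 0.001], [-0.001, 0.001, -1.0]]
force: [-0.5, 1.6, 5.9]
width: 0.0582
grip_force: 99.2
```

>>> carry_out(
  steps=[
    [0,0,-0.06,0,0,0],
    [0,0,-0.15,0,0,0],
    [0,0,-0.2,0,0,0],
    [0,0,-0.12,0,0,0],
    [0.01,-0.12,0,0,0,0],
    [0.02,-0.24,0,0,0,0],
    [0.024,-0.295,0,0,0,0],
    [0.02,-0.26,0,0,0,0],
    [0.01,-0.2,0,0,0,0],
    [0.01,-0.1,0,0,0,0],
  ],
)

```text
time_s: 33.52
tcp_pos: [0.5297, 0.0106, 0.2562]
eef_rot: [[-0.999, 0.042, -0.003], [0.042, 0.999, -0.0], [0.003, -0.001, -1.0]]
force: [-0.6, 0.4, -5.3]
width: 0.0577
grip_force: 98.0
```

>>> carry_out(
  steps=[
    [0,0,0.05,0,0,0.2],
    [0,0,0.1,0,0,0.2],
    [0,0,0.12,0,0,0],
    [0,0,0.05,0,0,0],
    [0,0,0,0,0,0],
    [0,0,0,0,0,0],
  ],
)

```text
time_s: 34.28
tcp_pos: [0.5312, 0.013, 0.2098]
eef_rot: [[-0.995, 0.096, 0.001], [0.096, 0.995, 0.0], [-0.001, 0.0, -1.0]]
force: [-0.2, 1.1, -5.8]
width: 0.0573
grip_force: 98.0
```

```bash
python3 -c "
from h import *
go(.5311,.013,174.55,.1925)"
```

```text
tcp [0.5312 0.013  0.2098] yaw 174.52 tilt [0.04 0.  ] shift units [ 0.0006 -0.0003  0.1153] turn z units -0.004
```

>>> carry_out(
  steps=[
    [0,0,0.05,0,0,0],
    [0,0,0.04,0,0,0],
    [0,0,0.017,0,0,0],
    [0,0,0.005,0,0,0],
    [0,0,0,0,0,0],
    [0,0,0,0,0,0],
  ],
)

```text
time_s: 35.02
tcp_pos: [0.5307, 0.0127, 0.1928]
eef_rot: [[-0.995, 0.096, -0.0], [0.096, 0.995, -0.0], [0.0, -0.0, -1.0]]
force: [-4.5, -0.1, 0.8]
width: 0.0576
grip_force: 98.7
```

>>> carry_out(
  steps=[
    [0,0,0.006,0,0,0],
    [0,0,0,0,0,0],
    [0,0,0,0,0,0],
  ],
)

```text
time_s: 35.4
tcp_pos: [0.5306, 0.0127, 0.1928]
eef_rot: [[-0.995, 0.096, 0.0], [0.096, 0.995, 0.0], [-0.0, 0.0, -1.0]]
force: [-6.6, -1.1, 7.1]
width: 0.0578
grip_force: 99.8
```

>>> carry_out(
  steps=[
    [0,0,-0.002,0,0,0],
    [0,0,0,0,0,0],
    [0,0,0,0,0,0],
    [0,0,0,0,0,0],
  ],
  gripper=1,
)

```text
time_s: 35.9
tcp_pos: [0.531, 0.0127, 0.192]
eef_rot: [[-0.995, 0.096, 0.0], [0.096, 0.995, -0.0], [-0.0, 0.0, -1.0]]
force: [0.3, 0.7, -0.2]
width: 0.0854
grip_force: 0.0
```

>>> carry_out(
  steps=[
    [0,0,-0.15,0,0,0],
    [0,0,-0.3,0,0,0],
    [0,0,-0.35,0,0,0],
    [0,0,-0.35,0,0,0],
    [0,0,-0.3,0,0,0],
    [0.2,0,-0.1,0,0,0],
    [0,0,0,0,0,0],
    [0,0,0,0,0,0],
  ],
)

```text
time_s: 36.9
tcp_pos: [0.5012, 0.0156, 0.4241]
eef_rot: [[-0.995, 0.096, 0.0], [0.096, 0.995, -0.0], [-0.0, -0.0, -1.0]]
force: [-0.1, 0.4, 0.7]
width: 0.0852
grip_force: 0.0
```

```bash
python3 shot.py w11; python3 - <<'E'
from meas import *
im,C=load("w11"); a=np.radians(-5.43); d=.097*np.array([np.cos(a),np.sin(a)]); h=np.array([.5311,.0115])
P=proj(C,[[*(h-d),.024],[*(h+d),.024]]).round().astype(int); print(P); dots(im,C,P)
E
```

```text
36.9 [0.5012 0.0156 0.4241] [[-0.995, 0.096, 0.0], [0.096, 0.995, -0.0], [-0.0, -0.0, -1.0]]
[[258 116]
 [258 260]]
dots [[258.3, 116.7], [258.1, 259.6]] centre [0.5316 0.0119] len 0.1928 ang -5.46
```

View pics/w11.png

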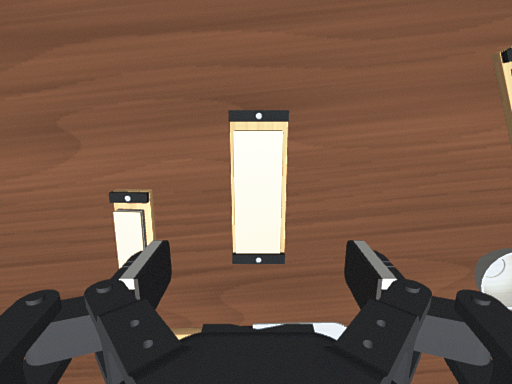

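The large stone sits flat at about (233–284, 130–253), between stops at rows 117 and 260, centred in line. The knife and bowl are untouched. One numeric check, then I'll hand in.

```bash
python3 - <<'E'
from meas import *
im,C=load("w11"); g=cv2.cvtColor(im,cv2.COLOR_BGR2HSV)
r=blob(im,C,(0,0,200),(180,45,255),(225,123,292,256),.039)
if np.hypot(*(r[0]-[.5316,.0119]))<.005 and abs(r[2]+5.45)<2: print(manip.job_done())
E
```

```text
blob (233, 131, 50, 122) [0.5302 0.011 ] [157.5  58.9] -5.56
the job is handed in; nothing more can be done
None
```

All four whetstones are on their own holders, set down flat in order from the top; each measured within about 2 mm of centre, the knife and bowl were left alone, and the job was handed in at about 37 s.

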